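Set up the drop-front work board of a print-room supply cabinet

ROBOT

A 6-joint arm with a two-finger parallel gripper is mounted at the origin on the work surface. World frame = base frame: x ahead of the robot, y to its left, z up, the work surface at z = 0. Lengths are in m, angles in rad, forces in N, time in s.
With the tool pointing down it reaches from about 0.4 to 0.825 m from the base axis. Payload 7 kg.
Tool frame: the origin (TCP) lies on the centre line of the jaws, within the pads' length; the fingertips stand tip_reach ahead of it and the grasp point (between the pads) is the TCP (tip_reach is the distance from the TCP to the fingertips, in m); z points along the fingers, y is the line along which they close (so a half turn about z gives the same grasp; the last joint's range is limited). The gripper opens to 88 mm and grips with 3 to 60 N. Pads are 19 mm wide; open, the fingers measure 130 mm over their backs; the gripper's body (78 mm by 193 mm) begins 47 mm behind the grasp point.
Start: joints at [1.601, 0.359, 0.012, 0, -1.224, -0.288], TCP at [0.172, 0.653, 0.213] pointing down, gripper open.
Joint ranges: [-3.07, 3.07], [-1.43, 2.12], [-1.02, 1.25], [-3.03, 1.67], [-3.05, -0], [-3.03, 3.03]. Speed limits (rad/s): [2.39, 2.39, 3.01, 3.14, 3.14, 3.14].

INTERFACE

Orientations are given as [roll, pitch, yaw] about the fixed x, y, z axes, in that order (R = Rz(yaw) Ry(pitch) Rx(roll)).
In Python, from station import get_state, grab_frame, calibration, job_done, find_in, mark_of, tip_reach gives the robot as it stands.
- The arm moves only by the shell command python3 -m handwheel 'ROWS' [OPENING] [FORCE]. ROWS is JSON, a list of rows, each an object with "delta_pos": the shift along the world's x, y, z in units of 30 mm (1.0 is 30 mm), a list of three; "dr": the turn, a rotation vector about the world's x, y, z in degrees, a list of three. In form: [{"delta_pos": [tx, ty, tz], "dr": [rx, ry, rz]}, ...]. A call has 1 to 10 rows; each row shifts and turns the commanded pose from where the row before left it; what a row does not reach is not made up. A row lasts 1/10 s, in which the tool goes at most 50 mm and 8.59 degrees, less where a joint would pass 70% of its speed; a pose out of reach is approached as far as the arm can. A call is refused whole if a number of a shift passes 1 or a number of a turn 8.59, either way. A call with a gripper value outside its range is refused whole. OPENING is the closure, from -1 (fully open) to 1 (shut), set as the call begins (- or left out, the last holds). The fingers move at their own pace and stop on an object; FORCE is the grip in N (left out, the last holds). Time passes only in rows, so rows that do not move let the fingers close. It gives the time, the measured TCP pose, the force, the opening and the grip force at its end, in the units of the state.
- get_state(): the state, without advancing time (a new reading comes with each control period).
- grab_frame(name): name is "side" or "top"; returns the picture (480x640x3 uint8, red, green, blue); there is no depth.
- calibration(name): a dict with "fx", "fy", "cx", "cy" (pixels), "extrinsics" (4x4, takes a point from world to camera coordinates). Camera axes: x right, y down, z forward; pixel columns grow to the right and rows downward; lengths in m; the calibration is good to about 2 mm. A picture is of the moment at which its call begins. calibration takes no time and is no camera call.
- job_done(): hands the job in; it is judged then, once.
Trained networks look in the newest picture that a camera, given by its name, has taken for a name from the list of things; names that differ only in an ending like _2 or _b are one class to them, and where a whole thing is asked for, a point or a joint stands for the part that bears it (a point fixed in the world has none). Each returns a list of dicts, best first, with "conf" (0 to 1); they miss things now and then, are a little off and sometimes report something else, mostly with a low value. They report only what shows in the picture. A call takes as long as a camera call.
- find_in(camera, query): "location" ([column, row] in pixels, amid what is visible of it).
- mark_of(camera, query): "location" ([column, row] in pixels: a listed point, or the origin of a listed thing).
The state is a dict: "t": time; "q": joint angles; "qd": joint speeds; "joint_efforts": joint torques, N m; "eef_pos": TCP position; "ee_rot": TCP orientation; "force": force on the tool from outside, world axes, zero at the start; "moment": the same for the moment, N m; "width": finger opening in m; "gripper_force": force on a finger pad.
Only numpy, scipy, OpenCV 4.12 (cv2) and the standard library are available. Lean on these libraries where they do the work, as an engineer would, in place of code of your own. Each camera call takes 0.05 s, during which the arm holds its last target. There are 200 camera calls.

TASK

Get the small plywood supply cabinet ready to work at: pull both of its slide-out supports all the way out first, then swing its drop-front work board down gently, without letting it fall, until it lies level on the two supports, and let go. Leave the drawer shut and do not push the other things on the table or the cabinet about.

Things in the scene. Friction and masses are not known exactly. Their poses are not given: they have to be found in the camera images.
- cabinet: heavy plywood desk-top cabinet that cannot be shifted, 330 mm wide (its y), 170 mm deep (its x, growing away from its front), flat top 272 mm above the table. Origin at table level under the middle of its front face; its front looks along its own -x, towards the robot. Below 120 mm it holds a drawer with a slide-out support at either side; above, the drop-front work board closes it
- hinge (a point): middle of the board's hinge line, on the front face 120 mm above the table; the hinge runs along the cabinet's y
- support_left (a joint): how far the support on the cabinet's +y side is out, m: 0 = pushed in flush with the front, 0.100 = fully out at its stop. A dark wood bar, 22 mm wide, 60 mm high, 130 mm to the side of the cabinet's middle, its top level with the hinge. Slides along the cabinet's -x, stays where left; about 2 N moves it. May start up to 30 mm out
- support_left_knob (a point): middle of the brass knob's head on the front end of the left support, 90 mm above the table, 29 mm before the bar's front end. Head: 24 mm diameter round, 22 mm long, its axis along the cabinet's x, on a thinner 12 mm stem; free room on both sides and above
- support_right (a joint): the same for the support on the cabinet's -y side
- support_right_knob (a point): the same for the knob of the right support
- board (a joint): drop-front work board, rad: 0 = shut, leaning 10 degrees back from upright (its weight keeps it shut); grows as its top comes over towards the robot; 1.745 = level. 296 mm wide, 150 high, 12 thick, 0.3 to 0.5 kg, white outside, green gridded inside, hinged at its lower edge. The hinge is almost free: past upright (0.175) the board falls unless held. Supports that are out carry it level; else it drops below level
- board_handle (a point): middle of the dark round handle bar on the board's free edge: 130 mm long along the cabinet's y, 10 mm diameter, a 10 mm post at each end, 33 mm clear gap between bar and edge. Board shut: it runs level above the board's top edge, 308 mm above the table; board level: 126 mm. It moves on an arc of 192 mm radius about the hinge line
- drawer (a joint): the drawer between the supports: 0 = shut, m out; low brass pull 12 mm proud. To be left shut
- scraper: loose yellow plastic ink scraper, 80 x 150 x 12 mm, lying on the table in front of the cabinet; origin under its middle
- tape_roll: loose roll of pale masking tape, 90 mm across, 24 mm high, lying on the cabinet's top; origin under its middle
- ink_jar: loose closed black ink jar with paper label, 84 mm across, 95 mm high; origin under its middle
- paint_bottle: loose orange square paint bottle with nozzle, 38 x 38 x 144 mm, standing; origin under its middle
- ink_lid: loose black jar lid lying open side up, 96 mm across, 18 mm high; origin under its middle
- palette_knife: loose palette knife, red handle, steel blade, 200 mm long along its x, lying flat; origin under its middle
- rotary_cutter: loose pale blue rotary cutter, 155 mm long along its x, 16 mm high, lying flat; origin under its middle
- screen_frame: loose wooden printing screen, 260 x 220 x 20 mm, lying flat; origin under its middle

How it is judged:
On the way, in this order (a step that is already met when the one before it is completed fails the run):
1. both supports out to within 10 mm of their stops while the board is still shut (under 0.15 rad open) (value of joint each of support_left, support_right above 0.09 m and value of joint board below 0.15 rad), for 0.2 s.
2. the board lowered level onto both supports (value of joint each of support_left, support_right above 0.09 m and value of joint board between 1.69 and 1.8 rad), for 0.2 s.
At the end, for the whole second after the job is handed in: Both supports out to within 10 mm of their stops (at least 0.090 of 0.100 m), the board resting on them level to within about 0.055 rad (1.69 to 1.80 rad), the drawer shut (less than 20 mm out) (all of step 2 and value of joint drawer below 0.02 m); the robot touches nothing.
It fails at once if the board falls or is slammed (turns faster than 2.5 rad/s) (velocity of joint board above 2.5 rad/s or velocity of joint board below -2.5 rad/s).
It fails at once if the drawer is pulled out 20 mm or more (value of joint drawer above 0.02 m).
It fails at once if one of the other things is pushed 30 mm or more from its place (distance of any of scraper, tape_roll, ink_jar, paint_bottle, ink_lid, palette_knife, rotary_cutter, screen_frame from where it was at the start of the episode above 0.03 m).
It fails at once if the paint bottle or the ink jar is tipped (angle between any of paint_bottle, ink_jar's own z axis and vertical above 0.5 rad).
It also fails if it takes over 72 s, if anything falls off the work surface, if the arm or the gripper's body presses on something with over 40 N, if the wrist force passes 120 N, or if a joint passes its speed limit or range.

## Working session

There is one attempt and no reset: what is moved stays moved. The work goes in short steps, Python scripts to look and compute and a shell command to move; the robot and the scene stay as the last step left them, time stands still between calls to the robot, and variables do not carry over. Pictures are saved under pics/ and viewed, at most 10 in all, crops included, and the job is handed in when it is done.

```bash
mkdir -p pics
cat > h.py <<'E'
import numpy as np, cv2
from station import *
def ray(cam,px):
    c=calibration(cam);E=np.array(c["extrinsics"]);R,t=E[:3,:3],E[:3,3]
    d=R.T@np.array([(px[0]-c["cx"])/c["fx"],(px[1]-c["cy"])/c["fy"],1]);return -R.T@t,d/np.linalg.norm(d)
def atz(cam,px,z):
    o,d=ray(cam,px);return o+d*(z-o[2])/d[2]
def tri(p1,p2):
    A=np.zeros((3,3));b=np.zeros(3)
    for cam,p in(("side",p1),("top",p2)):
        o,d=ray(cam,p);M=np.eye(3)-np.outer(d,d);A+=M;b+=M@o
    return np.linalg.solve(A,b)
def proj(cam,P):
    c=calibration(cam);E=np.array(c["extrinsics"]);v=E[:3,:3]@P+E[:3,3]
    return np.array([c["fx"]*v[0]/v[2]+c["cx"],c["fy"]*v[1]/v[2]+c["cy"]])
E
python3 - <<'E'
from h import *
np.set_printoptions(precision=3,suppress=True)
ims=[]
for c in("side","top"):
    im=grab_frame(c);cv2.imwrite(f"pics/{c}0.png",im[:,:,::-1])
    print(c,"cam at",ray(c,(320,240)))
Z=dict(hinge=.12,support_left_knob=.09,support_right_knob=.09,board_handle=.308,cabinet=0,scraper=0,tape_roll=.272,ink_jar=0,paint_bottle=0,ink_lid=0,palette_knife=0,rotary_cutter=0,screen_frame=0)
for n,z in Z.items():
    for c in("side","top"):
        r=mark_of(c,n)
        for k in r[:2]: print(n,c,np.round(k["location"]),round(k["conf"],2),atz(c,k["location"],z))
s=get_state();print(s["eef_pos"],s["ee_rot"],s["width"],s["t"],tip_reach)
E
```

```text
side cam at (array([-0.322, -0.991,  1.268]), array([ 0.495,  0.572, -0.654]))
top cam at (array([ 0.228, -0.009,  1.872]), array([ 0.176, -0.019, -0.984]))
hinge side [375. 239.] 0.71 [ 0.669 -0.086  0.12 ]
hinge top [333. 204.] 0.56 [ 0.652 -0.084  0.12 ]
support_left_knob side [338. 233.] 0.72 [0.629 0.026 0.09 ]
support_left_knob side [208. 204.] 0.64 [0.413 0.4   0.09 ]
support_left_knob top [290. 209.] 0.53 [0.644 0.047 0.09 ]
support_right_knob side [390. 280.] 0.48 [ 0.603 -0.214  0.09 ]
support_right_knob top [374. 221.] 0.7 [ 0.604 -0.208  0.09 ]
board_handle side [387. 183.] 0.88 [ 0.695 -0.091  0.308]
board_handle top [337. 170.] 0.59 [ 0.701 -0.088  0.308]
cabinet side [370. 269.] 0.69 [ 0.663 -0.082  0.   ]
cabinet top [335. 213.] 0.64 [ 0.65  -0.095  0.   ]
cabinet top [315. 145.] 0.58 [ 0.878 -0.034  0.   ]
scraper side [328. 284.] 0.95 [ 0.524 -0.049  0.   ]
scraper top [316. 254.] 0.98 [ 0.518 -0.032  0.   ]
scraper top [338. 174.] 0.59 [ 0.779 -0.108  0.   ]
tape_roll side [395. 171.] 0.91 [ 0.792 -0.032  0.272]
tape_roll top [312. 144.] 0.64 [ 0.787 -0.022  0.272]
ink_jar side [205. 231.] 0.89 [0.383 0.393 0.   ]
ink_jar side [370. 272.] 0.68 [ 0.654 -0.09   0.   ]
ink_jar top [184. 302.] 0.68 [0.375 0.383 0.   ]
paint_bottle side [261. 196.] 0.98 [0.632 0.424 0.   ]
paint_bottle top [166. 224.] 0.62 [0.624 0.444 0.   ]
ink_lid side [210. 203.] 0.78 [0.478 0.507 0.   ]
ink_lid top [147. 266.] 0.73 [0.488 0.501 0.   ]
palette_knife side [333. 379.] 0.86 [ 0.313 -0.308  0.   ]
palette_knife top [410. 316.] 0.9 [ 0.318 -0.319  0.   ]
rotary_cutter side [446. 333.] 0.69 [ 0.646 -0.396  0.   ]
rotary_cutter top [423. 210.] 0.61 [ 0.656 -0.378  0.   ]
screen_frame side [445. 412.] 0.73 [ 0.454 -0.554  0.   ]
screen_frame top [481. 272.] 0.83 [ 0.454 -0.55   0.   ]
[0.172 0.653 0.213] [-3.142  0.    -0.258] 0.08765912262811625 1.4 0.019
```

Run:
```python
import cv2
a=cv2.imread("pics/side0.png")[130:330,240:480];b=cv2.imread("pics/top0.png")[110:290,230:430]
a=cv2.resize(a,(480*5//3,400*5//3)[:2],interpolation=2)[:600,:]
b=cv2.resize(b,(640,576),interpolation=2)
cv2.imwrite("pics/side0c.png",cv2.resize(a,(720,600)));cv2.imwrite("pics/top0c.png",b)
```

```text
(no output)
```

View pics/side0c.png

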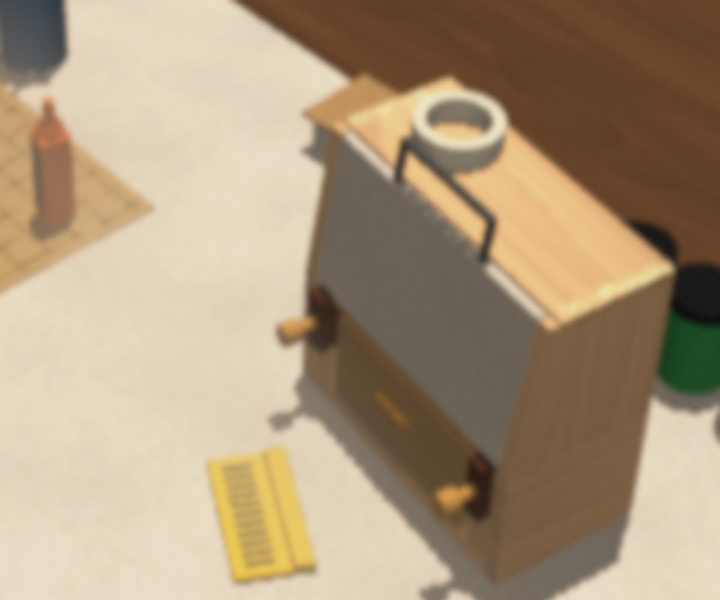

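View pics/top0c.png

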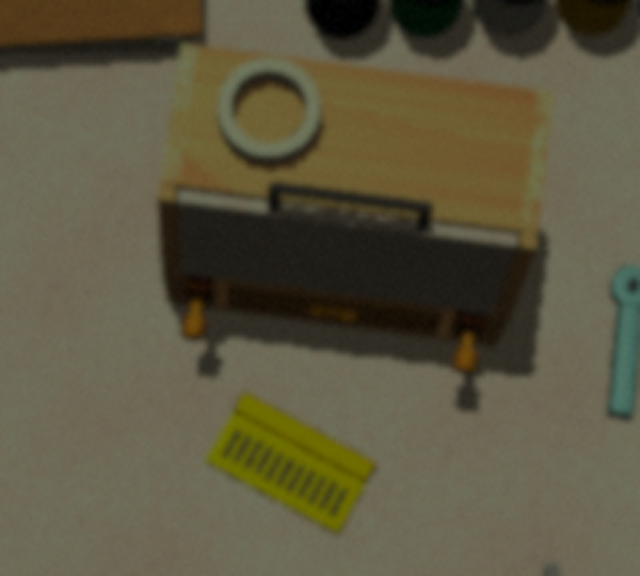

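The side crop shows the left knob at about (338,229), the right knob at (392,279), and the handle ends at (375,173) and (404,196). The top view has the knobs at (290,210) and (376,221), and the scraper in front of the cabinet. The board and drawer are shut.

Run:
```python
from h import *
np.set_printoptions(precision=3,suppress=True)
P={k:tri(*v) for k,v in dict(kl=((338.3,228.7),(290.3,210)),kr=((391.7,279),(375.6,221)),hl=((375,173.5),(315.3,168.75)),hr=((404,196),(363.4,175))).items()}
for k in P:print(k,P[k])
h=[atz("top",p,.308) for p in((315.3,168.75),(363.4,175))];d=h[0]-h[1];print("handle len",np.linalg.norm(d),"yaw",np.degrees(-np.arctan2(d[0],d[1])),"mid",(h[0]+h[1])/2)
h=[atz("side",p,.308) for p in((375,173.5),(404,196))];d=h[0]-h[1];print("side handle len",np.linalg.norm(d),"yaw",np.degrees(-np.arctan2(d[0],d[1])),"mid",(h[0]+h[1])/2)
# cabinet top edge corners (front edge), top cam crop
cs=[atz("top",(230+x/3.2,110+y/3.2),.272) for x,y in((165,193),(540,240),(548,92),(184,46))]
for c in cs:print(c)
d=cs[0]-cs[1];print(np.linalg.norm(d),np.degrees(-np.arctan2(d[0],d[1])))
d=cs[3]-cs[2];print(np.linalg.norm(d),np.degrees(-np.arctan2(d[0],d[1])))
```

```text
kl [0.644 0.045 0.088]
kr [ 0.605 -0.215  0.093]
hl [ 0.708 -0.031  0.301]
hr [ 0.686 -0.161  0.307]
handle len 0.1312256091577225 yaw -8.550662697170088 mid [ 0.695 -0.095  0.308]
side handle len 0.12428343249144856 yaw -6.812400002902361 mid [ 0.694 -0.1    0.308]
[0.712 0.063 0.272]
[ 0.665 -0.26   0.272]
[ 0.799 -0.272  0.272]
[0.846 0.045 0.272]
0.3263263979839911 -8.274786269317225
0.32112382314373056 -8.392192075858738
```

```bash
python3 -m handwheel '[{"delta_pos":[0.65,-0.92,0.2],"dr":[0,0,3.3]},{"delta_pos":[0.65,-0.92,0.2],"dr":[0,0,3.3]},{"delta_pos":[0.65,-0.92,0.2],"dr":[0,0,0]},{"delta_pos":[0.65,-0.92,0.2],"dr":[0,0,0]},{"delta_pos":[0.65,-0.92,0.2],"dr":[0,0,0]},{"delta_pos":[0.65,-0.92,0],"dr":[0,0,0]},{"delta_pos":[0.65,-0.92,0],"dr":[0,0,0]},{"delta_pos":[0.65,-0.92,0],"dr":[0,0,0]},{"delta_pos":[0.65,-0.92,0],"dr":[0,0,0]},{"delta_pos":[0.65,-0.92,0],"dr":[0,0,0]}]' -1 40
python3 -m handwheel '[{"delta_pos":[0.65,-0.92,0],"dr":[0,0,0]},{"delta_pos":[0.65,-0.92,0],"dr":[0,0,0]},{"delta_pos":[0.65,-0.92,0],"dr":[0,0,0]},{"delta_pos":[0.65,-0.92,0],"dr":[-0.9,-6.2,0]},{"delta_pos":[0.65,-0.92,0],"dr":[-0.9,-6.2,0]},{"delta_pos":[0.65,-0.92,0],"dr":[-0.9,-6.2,0]},{"delta_pos":[0.65,-0.92,0],"dr":[-0.9,-6.2,0]},{"delta_pos":[0.65,-0.92,0],"dr":[0,0,0]},{"delta_pos":[0.65,-0.92,0],"dr":[0,0,0]},{"delta_pos":[0,0,0],"dr":[0,0,0]}]'
python3 -c "
from station import *
s=get_state();print(s['q'],s['eef_pos'],s['ee_rot'],s['force'])"
```

```text
t: 2.4
eef_pos: [0.3677, 0.3755, 0.2433]
ee_rot: [-3.141, -0.0, -0.142]
force: [0.7, 0.8, -0.8]
width: 0.0878
gripper_force: 0.0
t: 3.4
eef_pos: [0.5432, 0.1255, 0.243]
ee_rot: [3.141, -0.437, -0.146]
force: [-1.3, 0.1, -0.0]
width: 0.0875
gripper_force: 0.0
[ 0.79243939 -0.09454946 -0.73873706  0.53700665 -0.73190839  0.26343451] [0.5431843  0.12546323 0.24296842] [ 3.14098423 -0.43731557 -0.14558896] [-1.3001407   0.09386745 -0.01048224]
```

```bash
python3 -m handwheel '[{"delta_pos":[0.5,-0.65,-0.5],"dr":[0,0,0]},{"delta_pos":[0.5,-0.65,-0.5],"dr":[0,0,0]},{"delta_pos":[0.5,-0.65,-0.5],"dr":[0,0,0]},{"delta_pos":[0.4,-0.5,-0.55],"dr":[0,0,0]},{"delta_pos":[0.2,-0.03,-0.5],"dr":[0,0,0]},{"delta_pos":[0.23,-0.03,-0.5],"dr":[0,0,0]},{"delta_pos":[0.23,-0.03,-0.5],"dr":[0,0,0]},{"delta_pos":[0.23,-0.03,-0.5],"dr":[0,0,0]},{"delta_pos":[0.2,-0.03,-0.5],"dr":[0,0,0]},{"delta_pos":[0,0,0],"dr":[0,0,0]}]'
python3 - <<'E'
from h import *
s=get_state();print(s['q'],s['eef_pos'],s['ee_rot'],s['force'])
a=grab_frame("side")[170:320,280:460];b=grab_frame("top")[140:290,240:420]
cv2.imwrite("pics/g1.png",np.hstack([cv2.resize(x,(400,333),interpolation=2) for x in(a,b)])[:,:,::-1])
E
```

```text
t: 4.4
eef_pos: [0.6316, 0.0499, 0.1043]
ee_rot: [3.138, -0.435, -0.14]
force: [0.2, -1.5, -0.2]
width: 0.0878
gripper_force: 0.0
[ 0.30744904  0.16708793 -0.93336294  1.19134765 -0.200839   -0.02392317] [0.63161597 0.04986719 0.10429158] [ 3.13799521 -0.43472022 -0.13957364] [ 0.16696428 -1.48816983 -0.20013598]
```

View pics/g1.png

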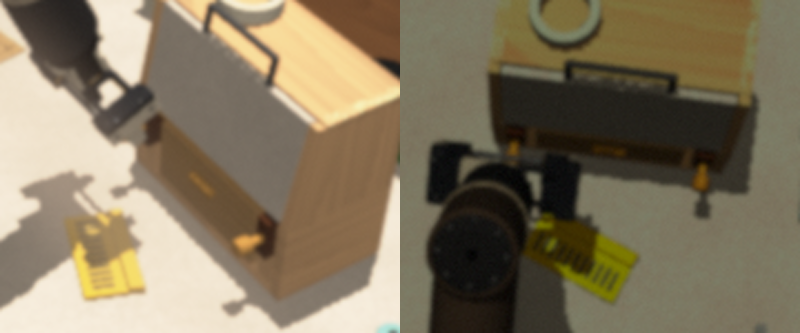

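The picture shows the fingers astride the left knob, which appears in the top view between them at crop (516,147). A little further down, then I close.

```bash
python3 -m handwheel '[{"delta_pos":[0.15,-0.08,-0.25],"dr":[0,0,0]},{"delta_pos":[0.15,-0.08,-0.25],"dr":[0,0,0]},{"delta_pos":[0,0,0],"dr":[0,0,0]}]'
python3 -m handwheel '[{"delta_pos":[0,0,0],"dr":[0,0,0]},{"delta_pos":[0,0,0],"dr":[0,0,0]},{"delta_pos":[0,0,0],"dr":[0,0,0]},{"delta_pos":[0,0,0],"dr":[0,0,0]},{"delta_pos":[0,0,0],"dr":[0,0,0]},{"delta_pos":[0,0,0],"dr":[0,0,0]},{"delta_pos":[0,0,0],"dr":[0,0,0]}]' 1 30
```

```text
t: 4.8
eef_pos: [0.6421, 0.0449, 0.0922]
ee_rot: [3.141, -0.439, -0.143]
force: [0.5, -1.0, -0.1]
width: 0.0876
gripper_force: 0.0
t: 5.5
eef_pos: [0.6413, 0.0455, 0.0915]
ee_rot: [3.141, -0.437, -0.142]
force: [0.1, -1.0, 0.1]
width: 0.0372
gripper_force: 0.0
```

```bash
python3 -m handwheel '[{"delta_pos":[0,0,0],"dr":[0,0,0]},{"delta_pos":[0,0,0],"dr":[0,0,0]},{"delta_pos":[0,0,0],"dr":[0,0,0]},{"delta_pos":[0,0,0],"dr":[0,0,0]}]'
```

```text
t: 5.9
eef_pos: [0.6414, 0.0455, 0.0915]
ee_rot: [3.141, -0.437, -0.142]
force: [-0.3, 1.5, 1.2]
width: 0.0054
gripper_force: 0.5
```

Run:
```python
from h import *
a=grab_frame("side")[180:270,290:390];b=grab_frame("top")[160:250,240:340]
for c in("side","top"):
  r=mark_of(c,"support_left_knob");print(c,[(np.round(k["location"],1),round(k["conf"],2)) for k in r[:2]])
p=get_state()['eef_pos']
for c in("side","top"):print(proj(c,np.array(p)))
cv2.imwrite("pics/g2.png",np.hstack([cv2.resize(x,(400,360),interpolation=2) for x in(a,b)])[:,:,::-1])
```

```text
side [(array([335.8, 233.1]), 0.62)]
top [(array([286.5, 213. ]), 0.58)]
[336.82562795 227.995729  ]
[290.26630552 209.95644327]
```

View pics/g2.png

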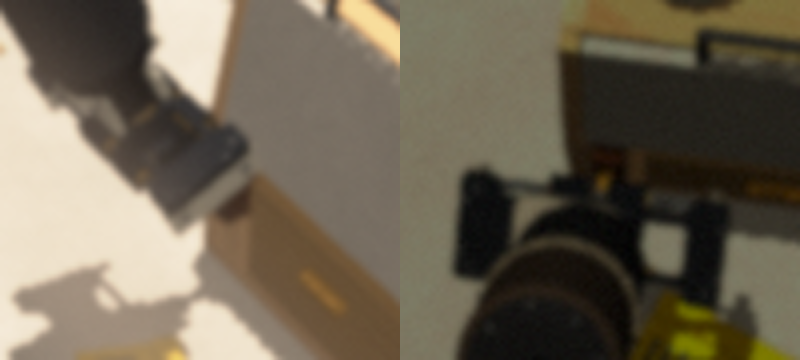

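```bash
python3 -m handwheel '[{"delta_pos":[0,0,0],"dr":[0,0,0]},{"delta_pos":[0,0,0],"dr":[0,0,0]}]'; python3 -c "
from h import *
c=calibration('top');E=np.array(c['extrinsics']);print((E@np.array([.64,.045,.09,1]))[2]/c['fx'])
s=get_state();print(s['width'],s['gripper_force'],s['force'],s['moment'],s['joint_efforts'])"
```

```text
t: 6.3
eef_pos: [0.6414, 0.0456, 0.0916]
ee_rot: [3.141, -0.438, -0.142]
force: [-0.2, 1.0, 1.5]
width: 0.0002
gripper_force: 0.7
0.0030465752942724945
0.00016526333520198782 0.6668078375514597 [-0.22694549  0.98060916  1.5438148 ] [0.51485569 1.35675877 0.14344307] [-6.85287863e-01 -3.61057842e+01  2.04631698e+01  1.29166679e-01
 -6.64482806e-01 -8.87919188e-03]
```

```bash
python3 -m handwheel '[{"delta_pos":[0,0,0],"dr":[0,0,0]},{"delta_pos":[-0.2,0.03,0.45],"dr":[0,0,0]},{"delta_pos":[-0.2,0.03,0.45],"dr":[0,0,0]},{"delta_pos":[-0.2,0.03,0.45],"dr":[0,0,0]},{"delta_pos":[-0.2,0.03,0.45],"dr":[0,0,0]},{"delta_pos":[-0.2,0.03,0.45],"dr":[0,0,0]},{"delta_pos":[0,0,0],"dr":[0,0,0]}]'
python3 - <<'E'
from h import *
a=grab_frame("side")[180:270,290:390];b=grab_frame("top")[160:250,240:340]
p=np.array(get_state()['eef_pos'])
for c in("side","top"):print(proj(c,p),proj(c,p+.019*np.array([.419,-.06,-.906])))
cv2.imwrite("pics/g3.png",np.hstack([cv2.resize(x,(400,360),interpolation=2) for x in(a,b)])[:,:,::-1])
E
```

```text
t: 7.0
eef_pos: [0.616, 0.0501, 0.158]
ee_rot: [3.142, -0.443, -0.143]
force: [0.5, 1.4, 0.2]
width: 0.0003
gripper_force: 0.0
[329.92555927 214.08631122] [332.11995505 217.74654613]
[288.37563862 213.56161862] [288.94423575 212.20845722]
```

View pics/g3.png

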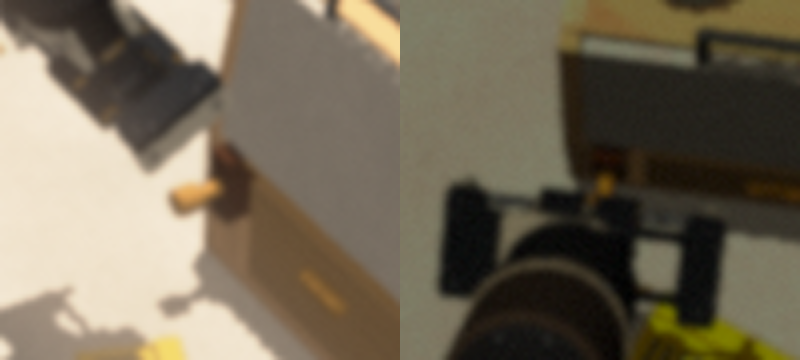

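```bash
python3 -m handwheel '[{"delta_pos":[-0.5,0,0.5],"dr":[0,0,0]},{"delta_pos":[-0.5,0,0.5],"dr":[0,0,0]},{"delta_pos":[0,0,0],"dr":[0,0,0]},{"delta_pos":[0,0,0],"dr":[0,0,0]},{"delta_pos":[0,0,0],"dr":[0,0,0]},{"delta_pos":[0,0,0],"dr":[0,0,0]},{"delta_pos":[0,0,0],"dr":[0,0,0]},{"delta_pos":[0,0,0],"dr":[0,0,0]},{"delta_pos":[0,0,0],"dr":[0,0,0]},{"delta_pos":[0,0,0],"dr":[0,0,0]}]' 0
python3 - <<'E'
from h import *
from scipy.spatial.transform import Rotation as Ro
s=get_state();p=np.array(s['eef_pos']);R=Ro.from_euler('xyz',s['ee_rot']).as_matrix()
out=[]
for c,(u,v) in(("side",(270,150)),("top",(240,150))):
    im=grab_frame(c)[v:v+120,u:u+100][:,:,::-1];im=cv2.resize(im,(500,600),interpolation=cv2.INTER_CUBIC)
    if c=="top":im=np.clip(im*1.8,0,255).astype(np.uint8)
    for q,col in(([0,0,0],(0,0,255)),([0,0,.019],(0,255,0)),([0,.044,.0],(255,0,0)),([0,-.044,0],(255,0,0)),([0,.0965,-.047],(255,0,255)),([0,-.0965,-.047],(255,0,255))):
        x,y=(proj(c,p+R@np.array(q))-(u,v))*5;cv2.circle(im,(int(x+2.5),int(y+2.5)),4,col,-1)
    out.append(im)
cv2.imwrite("pics/g4.png",cv2.resize(np.hstack(out),(800,480)));print(s['width'],p)
E
```

```text
t: 8.1
eef_pos: [0.5857, 0.049, 0.1861]
ee_rot: [3.14, -0.441, -0.143]
force: [-1.2, 0.1, 0.3]
width: 0.044
gripper_force: 0.0
0.044045761439281544 [0.5856739  0.04896894 0.18610639]
```

View pics/g4.png

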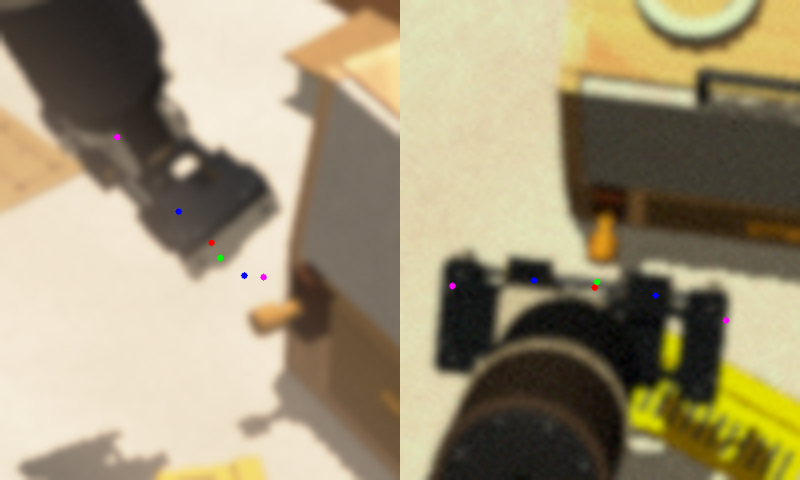

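```bash
python3 -m handwheel '[{"delta_pos":[0.3,0,-0.4],"dr":[0,0,0]},{"delta_pos":[0.3,0,-0.4],"dr":[0,0,0]},{"delta_pos":[0.25,-0.03,-0.55],"dr":[0,0,0]},{"delta_pos":[0.25,-0.03,-0.55],"dr":[0,0,0]},{"delta_pos":[0.25,-0.03,-0.55],"dr":[0,0,0]},{"delta_pos":[0.25,-0.03,-0.55],"dr":[0,0,0]},{"delta_pos":[0.25,-0.03,-0.55],"dr":[0,0,0]},{"delta_pos":[0.2,0,-0.55],"dr":[0,0,0]},{"delta_pos":[0,0,0],"dr":[0,0,0]}]' -1
python3 -m handwheel '[{"delta_pos":[0,0,0],"dr":[0,0,0]},{"delta_pos":[0,0,0],"dr":[0,0,0]},{"delta_pos":[0,0,0],"dr":[0,0,0]},{"delta_pos":[0,0,0],"dr":[0,0,0]},{"delta_pos":[0,0,0],"dr":[0,0,0]},{"delta_pos":[0,0,0],"dr":[0,0,0]},{"delta_pos":[0,0,0],"dr":[0,0,0]},{"delta_pos":[0,0,0],"dr":[0,0,0]},{"delta_pos":[0,0,0],"dr":[0,0,0]},{"delta_pos":[0,0,0],"dr":[0,0,0]}]' 1 30
```

```text
t: 9.1
eef_pos: [0.6487, 0.0428, 0.0824]
ee_rot: [3.134, -0.436, -0.148]
force: [-0.5, 0.6, -0.6]
width: 0.0875
gripper_force: 0.0
t: 10.1
eef_pos: [0.6485, 0.0464, 0.0838]
ee_rot: [3.135, -0.438, -0.141]
force: [1.7, 4.5, -2.2]
width: 0.0185
gripper_force: 28.6
```

The width of 18.5 mm means the tips have only the upper part of the knob, so the fingertips sit about 25 to 30 mm higher than assumed. I'll reopen and go lower.

```bash
python3 -m handwheel '[{"delta_pos":[0,0,0],"dr":[0,0,0]},{"delta_pos":[0,0,0],"dr":[0,0,0]},{"delta_pos":[0,0,0],"dr":[0,0,0]},{"delta_pos":[0,0,-0.2],"dr":[0,0,0]},{"delta_pos":[0,0,-0.2],"dr":[0,0,0]},{"delta_pos":[0,0,-0.2],"dr":[0,0,0]},{"delta_pos":[0,0,0],"dr":[0,0,0]}]' 0.2
python3 -m handwheel '[{"delta_pos":[0,0,0],"dr":[0,0,0]},{"delta_pos":[0,0,0],"dr":[0,0,0]},{"delta_pos":[0,0,0],"dr":[0,0,0]},{"delta_pos":[0,0,0],"dr":[0,0,0]},{"delta_pos":[0,0,0],"dr":[0,0,0]},{"delta_pos":[0,0,0],"dr":[0,0,0]},{"delta_pos":[0,0,0],"dr":[0,0,0]}]' 1 30
```

```text
t: 10.8
eef_pos: [0.6496, 0.0462, 0.0727]
ee_rot: [3.129, -0.423, -0.143]
force: [-0.4, 0.6, -0.5]
width: 0.0348
gripper_force: 0.0
t: 11.5
eef_pos: [0.6496, 0.0462, 0.0734]
ee_rot: [3.129, -0.424, -0.143]
force: [0.5, 0.2, -1.5]
width: 0.0231
gripper_force: 30.0
```

```bash
python3 -m handwheel '[{"delta_pos":[-0.35,0.05,0],"dr":[0,0,0]},{"delta_pos":[-0.35,0.05,0],"dr":[0,0,0]},{"delta_pos":[-0.35,0.05,0],"dr":[0,0,0]},{"delta_pos":[-0.35,0.05,0],"dr":[0,0,0]},{"delta_pos":[-0.35,0.05,0],"dr":[0,0,0]},{"delta_pos":[-0.35,0.05,0],"dr":[0,0,0]},{"delta_pos":[-0.35,0.05,0],"dr":[0,0,0]},{"delta_pos":[-0.35,0.05,0],"dr":[0,0,0]},{"delta_pos":[0,0,0],"dr":[0,0,0]}]'
```

```text
t: 12.4
eef_pos: [0.601, 0.0538, 0.0752]
ee_rot: [3.119, -0.42, -0.153]
force: [-5.0, -26.5, -3.1]
width: 0.0231
gripper_force: 30.1
```

```bash
python3 -m handwheel '[{"delta_pos":[0,0,0],"dr":[0,0,0]},{"delta_pos":[0,-0.06,0],"dr":[0,0,0]},{"delta_pos":[0,0,0],"dr":[0,0,0]},{"delta_pos":[0,0,0],"dr":[0,0,0]}]'; python3 -c "
from station import *
s=get_state();print(s['q'],s['qd'],s['force'],s['moment'])"
```

```text
t: 12.8
eef_pos: [0.601, 0.0538, 0.0752]
ee_rot: [3.121, -0.419, -0.151]
force: [-2.4, -19.8, -2.2]
width: 0.023
gripper_force: 30.1
[ 0.15153713  0.1707888  -1.01704847  1.66216108 -0.14159999 -0.3707149 ] [ 2.59787000e-04  2.48871881e-04 -1.95670659e-05  2.04936418e-04
 -1.12256536e-03  4.69066597e-04] [ -2.4433461  -19.78218743  -2.2249457 ] [-6.28711504  2.61752169 -2.83881529]
```

Joints 3 and 4 are at their limits because of the tilt. The support is now out far enough to use a vertical tool, so I'll open, straighten and regrip.

```bash
python3 -m handwheel '[{"delta_pos":[0,0,0],"dr":[0,0,0]},{"delta_pos":[0,0,0],"dr":[0,0,0]},{"delta_pos":[0,0,0],"dr":[0,0,0]},{"delta_pos":[0,0,0],"dr":[0.8,6,0]},{"delta_pos":[0,0,0],"dr":[0.8,6,0]},{"delta_pos":[0,0,0],"dr":[0.8,6,0]},{"delta_pos":[0,0,0],"dr":[0.8,6,0]},{"delta_pos":[0,0,0],"dr":[0,0,0]},{"delta_pos":[0,0,0],"dr":[0,0,0]}]' 0
python3 -c "
from station import *
s=get_state();print(s['q'],s['force'],s['moment'])"
```

```text
t: 13.7
eef_pos: [0.668, 0.0093, 0.1173]
ee_rot: [3.061, -0.404, -0.155]
force: [-0.2, 0.9, 0.5]
width: 0.0441
gripper_force: 0.0
[ 0.38194503  0.22774036 -0.7512602   0.7917368  -0.38857824  0.30737084] [-0.18538612  0.91658706  0.45822492] [ 4.42662686e-01  1.24617763e+00 -9.20572106e-04]
```

```bash
python3 -m handwheel '[{"delta_pos":[0,0,0],"dr":[0,0,0]}]'
python3 - <<'E'
from h import *
out=[]
for c,(u,v) in(("side",(270,150)),("top",(240,150))):
    im=grab_frame(c)[v:v+120,u:u+160][:,:,::-1];im=cv2.resize(im,(400,300),interpolation=cv2.INTER_CUBIC)
    if c=="top":im=np.clip(im*1.8,0,255).astype(np.uint8)
    out.append(im)
cv2.imwrite("pics/g5.png",np.hstack(out));s=get_state();print(s['q'],s['eef_pos'],s['ee_rot'],s['force'])
E
```

```text
t: 13.8
eef_pos: [0.6667, 0.0072, 0.1167]
ee_rot: [3.06, -0.402, -0.156]
force: [-0.7, -1.4, 0.1]
width: 0.0437
gripper_force: 0.0
[ 0.3788476   0.22698264 -0.75385358  0.79007502 -0.38898318  0.30948652] [0.6661584  0.00632393 0.11625527] [ 3.05951767 -0.40150259 -0.15723217] [1.27735816 0.21571849 0.05768316]
```

View pics/g5.png

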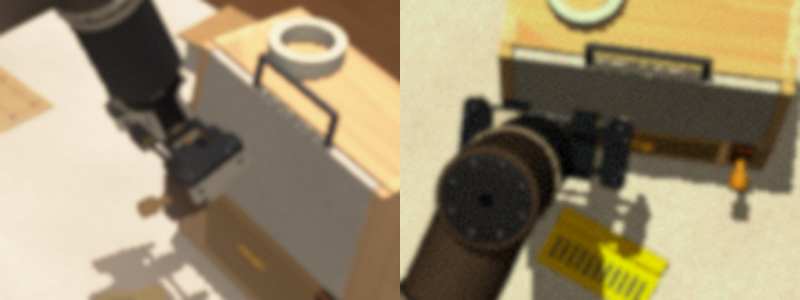

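```bash
python3 -m handwheel '[{"delta_pos":[-0.3,0,0.5],"dr":[0,0,0]},{"delta_pos":[-0.3,0,0.5],"dr":[0,0,0]},{"delta_pos":[-0.3,0,0.5],"dr":[0,0,0]},{"delta_pos":[-0.5,0,0.5],"dr":[0,0,0]},{"delta_pos":[-0.5,0,0],"dr":[0.8,6,0]},{"delta_pos":[-0.4,0,0],"dr":[0.8,6,0]},{"delta_pos":[0,0,0],"dr":[0.8,6,0]},{"delta_pos":[0,0,0],"dr":[0.8,6,0]},{"delta_pos":[0,0,0],"dr":[0,0,0]},{"delta_pos":[0,0,0],"dr":[0,0,0]}]'
python3 - <<'E'
from h import *
s=get_state();print(s['q'],s['eef_pos'],s['ee_rot'],s['force'])
for c in("side","top"):
  for n,z in(("support_left_knob",.09),("board_handle",.308),("support_right_knob",.09)):
    grab_frame(c)
    for k in mark_of(c,n)[:2]:print(c,n,np.round(k["location"],1),round(k["conf"],2),atz(c,k["location"],z))
E
```

```text
t: 14.9
eef_pos: [0.5978, 0.0055, 0.1751]
ee_rot: [3.048, 0.021, -0.158]
force: [-1.2, -0.1, -0.6]
width: 0.0441
gripper_force: 0.0
[ 0.38279339  0.28555588 -0.21830329  0.07607517 -1.13438252  0.99634089] [0.59781602 0.00546695 0.17512224] [ 3.04836061  0.02131162 -0.15816078] [-1.17787038 -0.11655129 -0.60187011]
side support_left_knob [329.5 231.8] 0.91 [0.61412967 0.04804686 0.09      ]
side board_handle [389.6 182.3] 0.56 [ 0.70222929 -0.09373202  0.308     ]
side support_right_knob [389.8 280.2] 0.55 [ 0.60382039 -0.21414806  0.09      ]
top support_left_knob [375.  222.5] 0.52 [ 0.59864257 -0.21136315  0.09      ]
top support_left_knob [143.4 265.1] 0.5 [0.4797388  0.48682846 0.09      ]
top board_handle [336.5 171.7] 0.94 [ 0.6953205  -0.08719574  0.308     ]
top support_right_knob [378.3 222.9] 0.42 [ 0.59723938 -0.22136085  0.09      ]
```

```bash
python3 -m handwheel '[{"delta_pos":[0.25,0.7,0],"dr":[5.1,-2,0.9]},{"delta_pos":[0.25,0.7,0],"dr":[0,0,0]},{"delta_pos":[0,0,-0.6],"dr":[0,0,0]},{"delta_pos":[0,0,-0.6],"dr":[0,0,0]},{"delta_pos":[0,0,-0.6],"dr":[0,0,0]},{"delta_pos":[0,0,0],"dr":[0,0,0]}]' -1
python3 - <<'E'
from h import *
s=get_state();print(s['q'])
grab_frame("side");grab_frame("top")
for c in("side","top"):
    for k in mark_of(c,"support_left_knob")[:1]:print(c,np.round(k["location"],1),round(k["conf"],2),atz(c,k["location"],.09))
E
```

```text
t: 16.1
eef_pos: [0.611, 0.0495, 0.119]
ee_rot: [3.141, 0.005, -0.138]
force: [-0.0, -0.1, -0.7]
width: 0.0849
gripper_force: 0.0
[ 0.39782852  0.33537862 -0.24944562 -0.00214045 -0.99076387  1.03571774]
side [328.1 233. ] 0.69 [0.60725715 0.04658156 0.09      ]
```

```bash
python3 -m handwheel '[{"delta_pos":[0,0.03,-0.35],"dr":[0,0,0]},{"delta_pos":[0,0,-0.35],"dr":[0,0,0]},{"delta_pos":[0,0,-0.35],"dr":[0,0,0]},{"delta_pos":[0,0,-0.35],"dr":[0,0,0]},{"delta_pos":[0,0,-0.35],"dr":[0,0,0]},{"delta_pos":[0,0,0],"dr":[0,0,0]}]' -1
python3 -m handwheel '[{"delta_pos":[0,0,0],"dr":[0,0,0]},{"delta_pos":[0,0,0],"dr":[0,0,0]},{"delta_pos":[0,0,0],"dr":[0,0,0]},{"delta_pos":[0,0,0],"dr":[0,0,0]},{"delta_pos":[0,0,0],"dr":[0,0,0]},{"delta_pos":[0,0,0],"dr":[0,0,0]},{"delta_pos":[0,0,0],"dr":[0,0,0]},{"delta_pos":[0,0,0],"dr":[0,0,0]},{"delta_pos":[0,0,0],"dr":[0,0,0]},{"delta_pos":[0,0,0],"dr":[0,0,0]}]' 1 30
```

```text
t: 16.9
eef_pos: [0.6113, 0.0499, 0.067]
ee_rot: [-3.141, 0.004, -0.139]
force: [-0.2, -0.8, -0.3]
width: 0.088
gripper_force: 0.0
t: 17.9
eef_pos: [0.6132, 0.0518, 0.0692]
ee_rot: [-3.138, -0.001, -0.138]
force: [1.3, 6.1, -1.3]
width: 0.0233
gripper_force: 30.0
```

```bash
python3 -m handwheel '[{"delta_pos":[-0.3,0.042,0],"dr":[0,0,0]},{"delta_pos":[-0.3,0.042,0],"dr":[0,0,0]},{"delta_pos":[-0.3,0.042,0],"dr":[0,0,0]},{"delta_pos":[-0.3,0.042,0],"dr":[0,0,0]},{"delta_pos":[-0.3,0.042,0],"dr":[0,0,0]},{"delta_pos":[-0.3,0.042,0],"dr":[0,0,0]},{"delta_pos":[0,0,0],"dr":[0,0,0]}]'
```

```text
t: 18.6
eef_pos: [0.5587, 0.06, 0.0692]
ee_rot: [-3.137, -0.001, -0.138]
force: [-0.7, 10.5, -3.0]
width: 0.0235
gripper_force: 30.0
```

```bash
python3 -m handwheel '[{"delta_pos":[-0.15,0.02,0],"dr":[0,0,0]},{"delta_pos":[-0.15,0.02,0],"dr":[0,0,0]},{"delta_pos":[0,0,0],"dr":[0,0,0]}]'
```

```text
t: 18.9
eef_pos: [0.5518, 0.0611, 0.0692]
ee_rot: [-3.136, -0.004, -0.138]
force: [7.6, 7.2, -8.9]
width: 0.0233
gripper_force: 30.0
```

```bash
python3 -m handwheel '[{"delta_pos":[-0.12,0.017,0],"dr":[0,0,0]},{"delta_pos":[0,0,0],"dr":[0,0,0]}]'
```

```text
t: 19.1
eef_pos: [0.5516, 0.0613, 0.0694]
ee_rot: [-3.136, -0.009, -0.137]
force: [20.6, -0.7, -19.5]
width: 0.023
gripper_force: 29.9
```

```bash
python3 -m handwheel '[{"delta_pos":[0.05,0,0],"dr":[0,0,0]},{"delta_pos":[0,0,0],"dr":[0,0,0]},{"delta_pos":[0,0,0],"dr":[0,0,0]},{"delta_pos":[0,0,0],"dr":[0,0,0]},{"delta_pos":[0,0,0],"dr":[0,0,0]},{"delta_pos":[0,0,0.6],"dr":[0,0,0]},{"delta_pos":[0,0,0.8],"dr":[0,0,0]},{"delta_pos":[0,0,0.8],"dr":[0,0,0]},{"delta_pos":[0,0,0.8],"dr":[0,0,0]},{"delta_pos":[0,0,0],"dr":[0,0,0]}]' -0.3
python3 -m handwheel '[{"delta_pos":[0.13,-0.93,0],"dr":[0,0,0]},{"delta_pos":[0.13,-0.93,0],"dr":[0,0,0]},{"delta_pos":[0.13,-0.93,0],"dr":[0,0,0]},{"delta_pos":[0.13,-0.93,0],"dr":[0,0,0]},{"delta_pos":[0.13,-0.93,0],"dr":[0,0,0]},{"delta_pos":[0.13,-0.93,0],"dr":[0,0,0]},{"delta_pos":[0.13,-0.93,0],"dr":[0,0,0]},{"delta_pos":[0.13,-0.93,0],"dr":[-0.7,-5,0]},{"delta_pos":[0.13,-0.93,0],"dr":[-0.7,-5,0]},{"delta_pos":[0,-0.8,0],"dr":[0,0,0]}]' -1
python3 - <<'E'
from h import *
s=get_state();print(s['q'])
grab_frame("side");grab_frame("top")
for c in("side","top"):
  for n in("support_left_knob","support_right_knob"):
    for k in mark_of(c,n)[:1]:print(c,n,np.round(k["location"],1),round(k["conf"],2),atz(c,k["location"],.09))
E
```

```text
t: 20.1
eef_pos: [0.5493, 0.0601, 0.1628]
ee_rot: [-3.137, -0.005, -0.138]
force: [-0.8, -0.0, 0.5]
width: 0.0572
gripper_force: 0.0
t: 21.1
eef_pos: [0.5799, -0.2165, 0.1584]
ee_rot: [-3.14, -0.177, -0.139]
force: [0.1, -0.0, 0.6]
width: 0.0878
gripper_force: 0.0
[-0.03088661  0.20662764 -0.35646372  0.02319068 -0.83192758  1.44867735]
side support_left_knob [312.3 240. ] 0.9 [0.55066178 0.05279056 0.09      ]
side support_right_knob [387.7 283.2] 0.62 [ 0.59110871 -0.21857099  0.09      ]
top support_left_knob [285.  239.5] 0.56 [0.55062179 0.06259046 0.09      ]
top support_right_knob [336.6 170.7] 0.22 [ 0.76360098 -0.09848036  0.09      ]
```

```bash
python3 -m handwheel '[{"delta_pos":[0.13,0,-0.5],"dr":[0,0,0]},{"delta_pos":[0.13,0,-0.5],"dr":[0,0,0]},{"delta_pos":[0.13,0,-0.5],"dr":[0,0,0]},{"delta_pos":[0.13,0,-0.5],"dr":[0,0,0]},{"delta_pos":[0.13,0,-0.5],"dr":[0,0,0]},{"delta_pos":[0.1,0,-0.5],"dr":[0,0,0]},{"delta_pos":[0,0,0],"dr":[0,0,0]}]'
python3 -m handwheel '[{"delta_pos":[0,0,0],"dr":[0,0,0]},{"delta_pos":[0,0,0],"dr":[0,0,0]},{"delta_pos":[0,0,0],"dr":[0,0,0]},{"delta_pos":[0,0,0],"dr":[0,0,0]},{"delta_pos":[0,0,0],"dr":[0,0,0]},{"delta_pos":[0,0,0],"dr":[0,0,0]},{"delta_pos":[0,0,0],"dr":[0,0,0]},{"delta_pos":[0,0,0],"dr":[0,0,0]},{"delta_pos":[0,0,0],"dr":[0,0,0]},{"delta_pos":[0,0,0],"dr":[0,0,0]}]' 1 30
python3 -c "
from station import *
print(get_state()['q'])"
```

```text
t: 22.1
eef_pos: [0.6041, -0.2144, 0.0667]
ee_rot: [-3.14, -0.172, -0.137]
force: [0.0, -0.1, -0.6]
width: 0.0875
gripper_force: 0.0
t: 23.1
eef_pos: [0.6072, -0.2106, 0.0692]
ee_rot: [-3.135, -0.179, -0.138]
force: [2.2, 29.4, 1.6]
width: 0.0235
gripper_force: 30.0
[-0.02215099  0.33747539 -0.40978223  0.0228815  -0.64542806  1.43835537]
```

```bash
python3 -m handwheel '[{"delta_pos":[0,0.12,0],"dr":[0,0,0]},{"delta_pos":[-0.3,0.043,0],"dr":[0,0,0]},{"delta_pos":[-0.3,0.043,0],"dr":[0,0,0]},{"delta_pos":[-0.3,0.043,0],"dr":[0,0,0]},{"delta_pos":[-0.3,0.043,0],"dr":[0,0,0]},{"delta_pos":[-0.3,0.043,0],"dr":[0,0,0]},{"delta_pos":[-0.3,0.043,0],"dr":[0,0,0]},{"delta_pos":[-0.3,0.043,0],"dr":[0,0,0]},{"delta_pos":[0,0,0],"dr":[0,0,0]}]'
python3 -c "
from station import *
print(get_state()['q'])"
```

```text
t: 24.0
eef_pos: [0.5421, -0.2006, 0.0692]
ee_rot: [-3.137, -0.177, -0.139]
force: [1.4, 18.0, 1.1]
width: 0.0229
gripper_force: 30.0
[-0.00230171  0.24519306 -0.55432262  0.034994   -0.59549078  1.40753363]
```

```bash
python3 -m handwheel '[{"delta_pos":[-0.25,0.06,0],"dr":[0,0,0]},{"delta_pos":[-0.25,0.06,0],"dr":[0,0,0]},{"delta_pos":[-0.2,0.03,0],"dr":[0,0,0]},{"delta_pos":[-0.15,0.02,0],"dr":[0,0,0]},{"delta_pos":[0,0,0],"dr":[0,0,0]}]'
```

```text
t: 24.5
eef_pos: [0.5165, -0.1966, 0.0691]
ee_rot: [-3.138, -0.176, -0.139]
force: [0.1, 10.9, 0.3]
width: 0.0231
gripper_force: 30.0
```

```bash
python3 -m handwheel '[{"delta_pos":[-0.15,0.03,0],"dr":[0,0,0]},{"delta_pos":[-0.15,0.03,0],"dr":[0,0,0]},{"delta_pos":[-0.1,0.02,0],"dr":[0,0,0]},{"delta_pos":[0,0,0],"dr":[0,0,0]}]'
```

```text
t: 24.9
eef_pos: [0.5138, -0.196, 0.0716]
ee_rot: [-3.14, -0.191, -0.136]
force: [29.1, -10.9, -25.1]
width: 0.0234
gripper_force: 29.9
```

```bash
python3 -m handwheel '[{"delta_pos":[0.2,0,0],"dr":[0,0,0]},{"delta_pos":[0,0,0],"dr":[0,0,0]},{"delta_pos":[0,0,0],"dr":[0,0,0]},{"delta_pos":[0,0,0],"dr":[0,0,0]},{"delta_pos":[0,0,0],"dr":[0,0,0]},{"delta_pos":[-0.1,0,0.6],"dr":[0,0,0]},{"delta_pos":[-0.1,0,0.8],"dr":[0,0,0]},{"delta_pos":[0,0,0.9],"dr":[0,0,0]},{"delta_pos":[0,0,0.9],"dr":[0.7,5,0]},{"delta_pos":[0,0,0.9],"dr":[0.7,5,0]}]' -0.3
python3 -m handwheel '[{"delta_pos":[0,0.2,1],"dr":[0,0,-8.2]},{"delta_pos":[0,0.2,1],"dr":[0,0,-8.2]},{"delta_pos":[0,0.2,1],"dr":[0,0,-8.2]},{"delta_pos":[0,0.3,1],"dr":[0,0,-8.2]},{"delta_pos":[0,0.3,1],"dr":[0,0,-8.2]},{"delta_pos":[0,0.4,0.5],"dr":[0,0,-8.2]},{"delta_pos":[0,0.4,0],"dr":[0,0,-8.2]},{"delta_pos":[0,0.5,0],"dr":[0,0,-8.2]},{"delta_pos":[0,0.5,0],"dr":[0,0,-8.2]},{"delta_pos":[0,0.4,0],"dr":[0,0,-8.2]}]'
python3 - <<'E'
from h import *
s=get_state();print(s['q'])
grab_frame("side");grab_frame("top")
for c in("side","top"):
  for n in("support_left_knob","support_right_knob","board_handle"):
    for k in mark_of(c,n)[:1]:print(c,n,np.round(k["location"],1),round(k["conf"],2),atz(c,k["location"],.308 if 'h' in n[-7:] and 'board' in n else .09))
E
```

```text
t: 25.9
eef_pos: [0.5035, -0.1952, 0.1945]
ee_rot: [-3.139, 0.002, -0.138]
force: [1.8, 0.2, -0.4]
width: 0.057
gripper_force: 0.0
t: 26.9
eef_pos: [0.5041, -0.0928, 0.3572]
ee_rot: [-3.14, 0.001, -1.575]
force: [-0.6, -0.4, 0.0]
width: 0.0568
gripper_force: 0.0
[ 2.01217215e-01  2.31459726e-02 -8.78636697e-02 -4.06735547e-04
 -1.45789697e+00 -2.05662888e-01]
side support_left_knob [310.7 239.5] 0.92 [0.54852075 0.05758314 0.09      ]
side support_right_knob [360.7 293.4] 0.61 [ 0.50838829 -0.19861637  0.09      ]
side board_handle [387.4 183.5] 0.96 [ 0.69369677 -0.09378505  0.308     ]
top support_right_knob [374.9 250. ] 0.7 [ 0.51398956 -0.20812774  0.09      ]
top board_handle [336.8 172.8] 0.92 [ 0.6922258  -0.08793406  0.308     ]
```

```bash
python3 -m handwheel '[{"delta_pos":[0.7,0,0.1],"dr":[0,0,-7.7]},{"delta_pos":[0.8,0,0.1],"dr":[0,0,0]},{"delta_pos":[0.8,0,0],"dr":[0,0,0]},{"delta_pos":[0.8,0,0],"dr":[0,0,0]},{"delta_pos":[0.8,0,0],"dr":[0,0,0]},{"delta_pos":[0.8,0,0],"dr":[0,0,0]},{"delta_pos":[0.8,0,0],"dr":[0,0,0]},{"delta_pos":[0.8,0,0],"dr":[0,0,0]},{"delta_pos":[0,0,0],"dr":[0,0,0]}]'
python3 -m handwheel '[{"delta_pos":[0,0,-0.5],"dr":[0,0,0]},{"delta_pos":[0,0,-0.5],"dr":[0,0,0]},{"delta_pos":[0,0,-0.5],"dr":[0,0,0]},{"delta_pos":[0,0,-0.3],"dr":[0,0,0]},{"delta_pos":[0,0,0],"dr":[0,0,0]}]'
python3 - <<'E'
from h import *
s=get_state();print(s['q'],s['force'])
out=[]
for c,(u,v) in(("side",(320,120)),("top",(270,110))):
    im=grab_frame(c)[v:v+120,u:u+120][:,:,::-1];im=cv2.resize(im,(400,400),interpolation=cv2.INTER_CUBIC)
    if c=="top":im=np.clip(im*1.8,0,255).astype(np.uint8)
    out.append(im)
cv2.imwrite("pics/g6.png",np.hstack(out))
E
```

```text
t: 28.2
eef_pos: [0.6954, -0.0938, 0.3604]
ee_rot: [3.14, -0.0, -1.703]
force: [-0.1, 0.4, -0.8]
width: 0.0571
gripper_force: 0.0
t: 28.7
eef_pos: [0.6927, -0.0936, 0.3078]
ee_rot: [3.141, 0.0, -1.704]
force: [0.2, -0.4, 0.1]
width: 0.057
gripper_force: 0.0
[ 1.43352874e-01  3.61796679e-01  2.27828698e-01 -4.19186090e-04
 -1.43735583e+00 -2.76269896e-01] [ 0.22335115 -0.36660123  0.07386835]
```

View pics/g6.png

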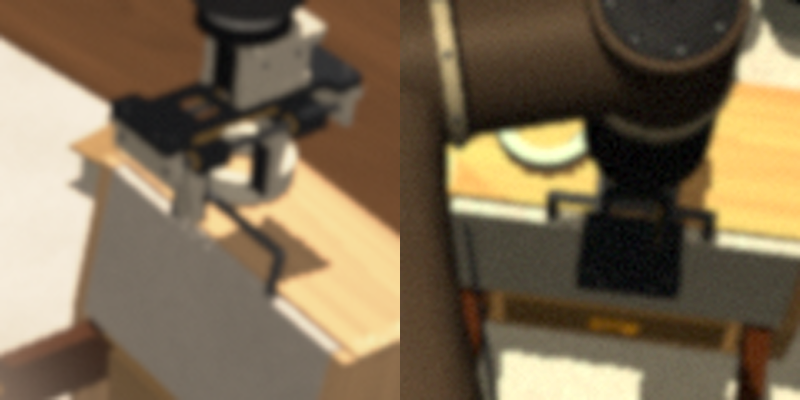

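The tips straddle the bar at about its own height: front tip near (188,220), rear tip near (265,195), bar middle near (223,210). Going 20 mm lower, then closing gently.

```bash
python3 -m handwheel '[{"delta_pos":[0,0,-0.35],"dr":[0,0,0]},{"delta_pos":[0,0,-0.35],"dr":[0,0,0]},{"delta_pos":[0,0,0],"dr":[0,0,0]}]'
python3 -m handwheel '[{"delta_pos":[0,0,0],"dr":[0,0,0]},{"delta_pos":[0,0,0],"dr":[0,0,0]},{"delta_pos":[0,0,0],"dr":[0,0,0]},{"delta_pos":[0,0,0],"dr":[0,0,0]},{"delta_pos":[0,0,0],"dr":[0,0,0]},{"delta_pos":[0,0,0],"dr":[0,0,0]},{"delta_pos":[0,0,0],"dr":[0,0,0]},{"delta_pos":[0,0,0],"dr":[0,0,0]}]' 1 12
```

```text
t: 29.1
eef_pos: [0.6927, -0.0932, 0.2859]
ee_rot: [3.14, 0.001, -1.704]
force: [0.1, -0.7, -0.9]
width: 0.0571
gripper_force: 0.0
t: 29.9
eef_pos: [0.6938, -0.0934, 0.2885]
ee_rot: [-3.139, 0.001, -1.704]
force: [2.0, -0.1, 1.5]
width: 0.0093
gripper_force: 12.0
```

Run:
```python
import numpy as np
y=np.radians(-8.2);ax=np.array([np.cos(y),np.sin(y)])
f=lambda t:np.array([*( -.192*np.sin(t)*ax),.192*np.cos(t)])
for i in range(20):
    a=np.radians(-11.7+5*i);print(5*i+5,np.round((f(a+np.radians(5))-f(a))/.03/2,2).tolist())
```

```text
5 [-0.27, 0.04, 0.04]
10 [-0.28, 0.04, 0.02]
15 [-0.28, 0.04, -0.0]
20 [-0.27, 0.04, -0.03]
25 [-0.27, 0.04, -0.05]
30 [-0.27, 0.04, -0.08]
35 [-0.26, 0.04, -0.1]
40 [-0.25, 0.04, -0.12]
45 [-0.24, 0.03, -0.14]
50 [-0.22, 0.03, -0.16]
55 [-0.21, 0.03, -0.18]
60 [-0.19, 0.03, -0.2]
65 [-0.17, 0.03, -0.22]
70 [-0.16, 0.02, -0.23]
75 [-0.13, 0.02, -0.24]
80 [-0.11, 0.02, -0.25]
85 [-0.09, 0.01, -0.26]
90 [-0.07, 0.01, -0.27]
95 [-0.04, 0.01, -0.28]
100 [-0.02, 0.0, -0.28]
```

```bash
python3 -m handwheel '[{"delta_pos":[-0.27,0.04,0.04],"dr":[0,0,0]},{"delta_pos":[-0.27,0.04,0.04],"dr":[0,0,0]},{"delta_pos":[-0.28,0.04,0.02],"dr":[0,0,0]},{"delta_pos":[-0.28,0.04,0.02],"dr":[0,0,0]},{"delta_pos":[-0.28,0.04,0],"dr":[0,0,0]},{"delta_pos":[-0.28,0.04,0],"dr":[0,0,0]},{"delta_pos":[-0.27,0.04,-0.03],"dr":[0,0,0]},{"delta_pos":[-0.27,0.04,-0.03],"dr":[0,0,0]},{"delta_pos":[-0.27,0.04,-0.05],"dr":[0,0,0]},{"delta_pos":[-0.27,0.04,-0.05],"dr":[0,0,0]}]' - 20
```

```text
t: 30.9
eef_pos: [0.6106, -0.081, 0.2864]
ee_rot: [-3.14, 0.001, -1.704]
force: [3.2, 4.1, -3.6]
width: 0.0094
gripper_force: 20.0
```

```bash
python3 -m handwheel '[{"delta_pos":[-0.27,0.04,-0.08],"dr":[0,0,0]},{"delta_pos":[-0.27,0.04,-0.08],"dr":[0,0,0]},{"delta_pos":[-0.26,0.04,-0.1],"dr":[0,0,0]},{"delta_pos":[-0.26,0.04,-0.1],"dr":[0,0,0]},{"delta_pos":[-0.25,0.04,-0.12],"dr":[0,0,0]},{"delta_pos":[-0.25,0.04,-0.12],"dr":[0,0,0]},{"delta_pos":[-0.24,0.03,-0.14],"dr":[0,0,0]},{"delta_pos":[-0.24,0.03,-0.14],"dr":[0,0,0]},{"delta_pos":[-0.22,0.03,-0.16],"dr":[0,0,0]},{"delta_pos":[-0.22,0.03,-0.16],"dr":[0,0,0]}]'
```

```text
t: 31.9
eef_pos: [0.5375, -0.07, 0.2497]
ee_rot: [-3.138, 0.002, -1.704]
force: [10.7, 4.0, -12.3]
width: 0.0092
gripper_force: 20.0
```

```bash
python3 -m handwheel '[{"delta_pos":[-0.17,0.03,-0.22],"dr":[0,0,0]},{"delta_pos":[-0.17,0.03,-0.22],"dr":[0,0,0]},{"delta_pos":[-0.19,0.03,-0.2],"dr":[0,0,0]},{"delta_pos":[-0.19,0.03,-0.2],"dr":[0,0,0]},{"delta_pos":[-0.17,0.03,-0.22],"dr":[0,0,0]},{"delta_pos":[-0.17,0.03,-0.22],"dr":[0,0,0]},{"delta_pos":[-0.15,0.02,-0.23],"dr":[0,0,0]},{"delta_pos":[-0.15,0.02,-0.23],"dr":[0,0,0]}]'
```

```text
t: 32.7
eef_pos: [0.4958, -0.0639, 0.1983]
ee_rot: [-3.139, 0.001, -1.704]
force: [2.5, 3.9, -1.8]
width: 0.009
gripper_force: 20.0
```

```bash
python3 -m handwheel '[{"delta_pos":[-0.13,0.02,-0.24],"dr":[0,0,0]},{"delta_pos":[-0.13,0.02,-0.24],"dr":[0,0,0]},{"delta_pos":[-0.11,0.02,-0.25],"dr":[0,0,0]},{"delta_pos":[-0.11,0.02,-0.25],"dr":[0,0,0]},{"delta_pos":[-0.09,0.01,-0.26],"dr":[0,0,0]},{"delta_pos":[-0.09,0.01,-0.26],"dr":[0,0,0]},{"delta_pos":[-0.07,0.01,-0.27],"dr":[0,0,0]},{"delta_pos":[-0.07,0.01,-0.27],"dr":[0,0,0]}]'
```

```text
t: 33.5
eef_pos: [0.4736, -0.0605, 0.1375]
ee_rot: [-3.137, 0.001, -1.703]
force: [7.8, 0.4, -2.0]
width: 0.0092
gripper_force: 20.0
```

```bash
python3 -m handwheel '[{"delta_pos":[0,0,-0.22],"dr":[0,0,0]},{"delta_pos":[-0.02,0,-0.22],"dr":[0,0,0]},{"delta_pos":[-0.02,0,-0.2],"dr":[0,0,0]},{"delta_pos":[0,0,-0.15],"dr":[0,0,0]},{"delta_pos":[0,0,-0.1],"dr":[0,0,0]},{"delta_pos":[0,0,0],"dr":[0,0,0]}]'
```

```text
t: 34.1
eef_pos: [0.4708, -0.0602, 0.1102]
ee_rot: [-3.14, 0.001, -1.704]
force: [2.8, 4.9, -0.8]
width: 0.0092
gripper_force: 20.0
```

```bash
python3 -m handwheel '[{"delta_pos":[0,0,-0.06],"dr":[0,0,0]},{"delta_pos":[0,0,-0.06],"dr":[0,0,0]},{"delta_pos":[0,0,0],"dr":[0,0,0]}]'
```

```text
t: 34.4
eef_pos: [0.4708, -0.0603, 0.1083]
ee_rot: [-3.14, 0.0, -1.703]
force: [-4.3, 7.2, 14.8]
width: 0.0091
gripper_force: 20.0
```

The upward 14.8 N shows the board resting on the supports. I'll open just enough within the gap and rise.

```bash
python3 -m handwheel '[{"delta_pos":[0,0,0.04],"dr":[0,0,0]},{"delta_pos":[0,0,0],"dr":[0,0,0]},{"delta_pos":[0,0,0],"dr":[0,0,0]},{"delta_pos":[0,0,0],"dr":[0,0,0]},{"delta_pos":[0,0,0],"dr":[0,0,0]},{"delta_pos":[0,0,0],"dr":[0,0,0]}]' 0.45
python3 -m handwheel '[{"delta_pos":[0,0,0.2],"dr":[0,0,0]},{"delta_pos":[0,0,0.2],"dr":[0,0,0]},{"delta_pos":[0,0,0.4],"dr":[0,0,0]},{"delta_pos":[0,0,0.8],"dr":[0,0,0]},{"delta_pos":[0,0,1],"dr":[0,0,0]},{"delta_pos":[0,0,1],"dr":[0,0,0]},{"delta_pos":[0,0,1],"dr":[0,0,0]},{"delta_pos":[0,0,0],"dr":[0,0,0]},{"delta_pos":[0,0,0],"dr":[0,0,0]}]'
python3 - <<'E'
from h import *
out=[]
for c,(u,v) in(("side",(270,120)),("top",(230,130))):
    im=grab_frame(c)[v:v+210,u:u+200][:,:,::-1];im=cv2.resize(im,(400,420),interpolation=cv2.INTER_CUBIC)
    if c=="top":im=np.clip(im*1.8,0,255).astype(np.uint8)
    out.append(im)
    for n,z in(("board_handle",.126),("support_left_knob",.09),("support_right_knob",.09)):
        for k in mark_of(c,n)[:1]:print(c,n,np.round(k["location"],1),round(k["conf"],2),atz(c,k["location"],z))
cv2.imwrite("pics/g7.png",np.hstack(out))
E
```

```text
t: 35.0
eef_pos: [0.4707, -0.0605, 0.1082]
ee_rot: [-3.14, 0.0, -1.704]
force: [-0.2, -0.2, -0.4]
width: 0.0241
gripper_force: 0.0
t: 35.9
eef_pos: [0.4712, -0.0602, 0.2475]
ee_rot: [-3.138, 0.002, -1.704]
force: [0.2, 0.4, -0.7]
width: 0.0242
gripper_force: 0.0
side board_handle [312.9 264.3] 0.88 [ 0.45979803 -0.05780389  0.126     ]
top board_handle [315.9 144.3] 0.22 [ 0.83702122 -0.0356278   0.126     ]
```

View pics/g7.png

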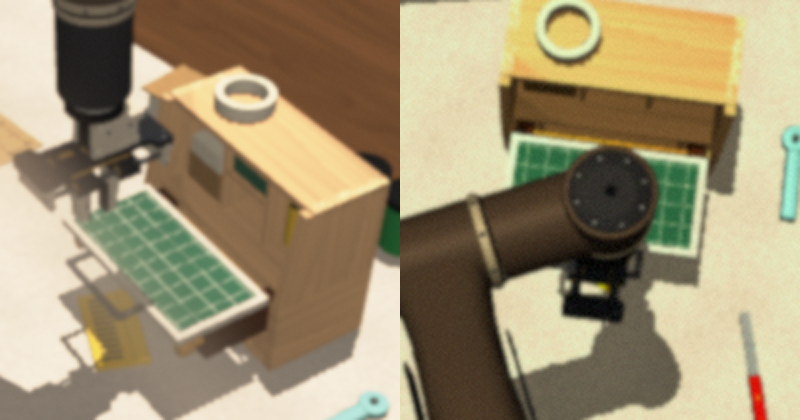

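The side view shows the board lying level on the supports with its handle free at crop (110,285). The gripper is clear above it and nothing else has moved. Handing in.

```bash
python3 -c "
from station import *
print(job_done())"
```

```text
the job is handed in; nothing more can be done
None
```

The job is handed in: both supports are out at their stops, the board was lowered gently onto them and looks level in the final pictures, and the gripper is clear. The drawer was never touched and the loose items look undisturbed; no verdict was returned.

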